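Drive the stuck roller axle out of a pump tappet with a drift

TASK

The roller axle of the injection-pump tappet clamped in the drive-out stand is stuck. Take from the rack the drift that fits its bore, feel the tip into the open top of the bore and press the axle steadily down, right out of the lower ear into the receiver below; the drift must never press on the tappet or the axle with more than 30 N. Then draw the drift out and hang it back in the rack; leave everything else where it is.

Things in the scene. Friction and masses are not known exactly. Their poses are not given: they have to be found in the camera images.
- stand: Drive-out stand, fixed: grey base plate 140 x 110 mm with a steel V-block, in which an injection-pump roller tappet (plain steel, 48 mm thick) lies on its side under a clamp strap. Its two-eared fork points to +x; the axle bore, 11 mm in diameter, runs upright through upper ear, roller and lower ear, 38 mm in all. Origin: underside of the base, below the nominal bore; z up, x along the groove.
- bore_nominal (a point): Point fixed to the stand, 109 mm above its origin: where the centre of the bore's mouth would be at nominal. The tappet was slid in by eye and clamped fast, so the true mouth is at this height, on the groove's centre line, but up to 6 mm either way along the stand's x. That shift is not measured. The ear's flat top round the mouth is level, from 22 mm behind it to 12 mm in front.
- strap_top (a point): Middle of the clamp strap's top, 56 mm behind the nominal bore, 122 mm above the stand's origin. The strap is 20 mm wide and 92 mm long across the groove; its two studs, 36 mm either side, end 131 mm up. Nothing else on the stand is higher than the tappet's round skirt (114 mm), 22 mm and more behind the bore.
- axle (a joint): Travel in m of the stuck axle pin (dark steel, 10.4 mm in diameter, 34 mm long) down its upright bore. At 0 its top is 4 mm below the bore's mouth; it starts at 0 to 0.004. It resists with 9 N plus 0.35 N per mm/s of pushing speed. At 0.034 its top leaves the lower ear's underside; at 0.037 it stands on the floor of the receiver under the ear and stops dead.
- drift_tip (a point): Centre of the flat tip of that drift, 60 mm below its origin.
- drift: The drift that fits, the middle one in size. Shank 9.8 mm in diameter, 60 mm long below the shoulder, tip bevelled 1.3 mm; above it a dark hexagonal body 20 mm across flats, 75 mm long (top 6 mm bevelled), 0.25 kg. Origin: centre of the shoulder, 72 mm up while it hangs in the rack; z up along it; one pair of flats faces its own +y and -y, the others lie 60 degrees on.
- rack: Grey sheet-steel drift rack, fixed: a plate 60 x 190 mm, 6 mm thick, top at 72 mm, on two end legs. Origin: centre of its underside. Three holes 13 mm in diameter lie at y = -60, 0 and 60 mm, x = 0, in its own frame. A drift hangs in each by its shoulder, in any order.
- drift_slim: Slimmest drift, too thin for this axle: shank 5 mm, body 16 mm across flats and 60 mm long, total 105 mm; stays in the rack. Origin at its shoulder.
- drift_stout: Stoutest drift, too thick for the bore: shank 12 mm, body 26 mm across flats and 80 mm long, total 140 mm; stays in the rack. Origin at its shoulder.
- nozzle_holder: Steel injector nozzle holder standing on the bench, 26 mm in diameter, 98 mm tall; not needed. Origin at the centre of its foot.
- shim_jar: White jar with a steel lid, 52 mm in diameter, 60 mm tall; not needed. Origin at the centre of its foot.
Things that resemble listed ones, but are neither listed nor needed, are in the scene too. Leave any purple or turquoise look-alike of the drift alone.

How it is judged:
By the outcome, as a careful person would: the job done as asked, in the order asked, and still so for the second after the job is handed in, with the robot touching nothing.
It also fails if it takes over 69 s, if anything falls off the work surface, if the arm or the gripper's body presses on something with over 40 N, if the wrist force passes 120 N, or if a joint passes its speed limit or range.

ROBOT

A 7-joint arm with a two-finger parallel gripper is mounted at the origin on the work surface. World frame = base frame: x ahead of the robot, y to its left, z up, the work surface at z = 0. Lengths are in m, angles in rad, forces in N, time in s.
With the tool pointing down it reaches from about 0.4 to 0.9 m from the base axis. Payload 5.5 kg.
Tool frame: the origin (TCP) lies midway between the tips of the shut fingers; the grasp point (between the pads) lies pinch_z behind it (pinch_z is the distance from the TCP to the grasp point, in m); z points along the fingers, y is the line along which they close (so a half turn about z gives the same grasp; the last joint's range is limited). The gripper opens to 85 mm and grips with 20 to 120 N. Pads are 22 mm wide; open, the fingers measure 114 mm over their backs; the gripper's body (76 mm by 85 mm) begins 54 mm behind the grasp point. The pads swing forward as they close: fully open they stand 13 mm farther back than shut.
Start: joints at [-1.053, 0.501, -0.427, 1.55, 0.221, 1.138, -0.21], TCP at [0.164, 0.629, 0.231] pointing down, gripper open.
Joint ranges: [-2.88, 2.88], [-0.31, 2.03], [-1.54, 1.56], [0.2, 2.42], [-1.41, 4.55], [0.19, 2.02], [-2.57, 2.57]. Speed limits (rad/s): [2.57, 2.57, 3.14, 3.14, 3.14, 3.14, 3.14].

INTERFACE

Orientations are given as a 3x3 rotation matrix whose columns are the frame's x, y, z axes.
In Python, from workcell import get_obs, read_camera, finish_job, pinch_z gives the robot as it stands.
- The arm moves only by the tool step_arm, never from a script. Its argument "rows" is a list of rows, each a list of 6 numbers: the shift along the tool's x, y, z in cm, then the turn, a rotation vector about the tool's x, y, z in degrees. A call has 1 to 10 rows; each row shifts and turns the commanded pose from where the row before left it, along the tool's axes as they then stand; what a row does not reach is not made up. A row lasts 1/8 s, in which the tool goes at most 62.5 mm and 10.7 degrees, less where a joint would pass 70% of its speed; a pose out of reach is approached as far as the arm can. A call is refused whole if a number of a shift passes 6.25 or a number of a turn 10.7, either way. A call with a gripper value outside its range is refused whole. "jaw" is the opening, from 0 (shut) to 1 (fully open), set as the call begins (left out, the last holds). The fingers move at their own pace and stop on an object; the grip force is fixed at half the most. Time passes only in rows, so rows that do not move let the fingers close. It gives the time, the measured TCP pose, the force, the opening and the grip force at its end, in the units of the state.
- get_obs(): the state, without advancing time (a new reading comes with each control period).
- read_camera(name): name is "scene" or "top" or "wrist"; returns a dict with "color" (420x560x3 uint8, red, green, blue), "mtx" (3x3 intrinsics, pixels), "R" (3x3) and "t" (3): a world point X has camera coordinates R X + t; the wrist camera has in their place "hand_eye" (4x4, takes a point from camera to tool coordinates, whose origin is the TCP and whose axes are the flange's). Camera axes: x right, y down, z forward; pixel columns grow to the right and rows downward; lengths in m; the calibration is good to about 2 mm. The wrist camera is an equidistant fisheye: a pixel r from the principal point sees the ray r / f radians off the axis. A picture is of the moment at which its call begins: read the wrist's pose just before it. There is no depth.
- finish_job(): hands the job in; it is judged then, once.
The state is a dict: "time_s": time; "qpos": joint angles; "dq": joint speeds; "joint_torque": joint torques, N m; "tool_pos": TCP position; "ee_rot": TCP orientation; "contact_force": force on the tool from outside, world axes, zero at the start; "ft_torque": the same for the moment, N m; "width": finger opening in m; "finger_force": force on a finger pad.
Only numpy, scipy, OpenCV 4.12 (cv2) and the standard library are available. Lean on these libraries where they do the work, as an engineer would, in place of code of your own. Each camera call takes 0.05 s, during which the arm holds its last target. There are 200 camera calls.

## Working session

There is one attempt and no reset: what is moved stays moved. The work goes in short steps, Python scripts to look and compute and a tool call to move; the robot and the scene stay as the last step left them, time stands still between calls to the robot, and variables do not carry over. Pictures are saved under pics/ and viewed, at most 10 in all, crops included, and the job is handed in when it is done.

Besides the shell and the picture viewer there is one more tool, called after "Emit:" by a JSON object that holds its "method" and its "body", one argument or row to a line. step_arm: Moves the arm, as the interface text tells. Its arguments: {"type":"object","properties":{"rows":{"type":"array","items":{"type":"array","items":{"type":"number"}}},"jaw":{"type":"number"}},"required":["rows"]}

```bash
mkdir -p pics; ls; cat > h.py <<'E'
import numpy as np, cv2
from workcell import get_obs, read_camera, finish_job, pinch_z
def ray(c,u,v):
    K=c['mtx'];d=np.linalg.inv(K)@[u,v,1];R=c['R'];return -R.T@c['t'],R.T@d
def at_z(c,u,v,z):
    o,d=ray(c,u,v);return o+d*(z-o[2])/d[2]
def proj(c,X):
    p=c['mtx']@(c['R']@np.array(X)+c['t']);return p[:2]/p[2]
E
python3 - <<'E'
from h import *
import pickle
o=get_obs();print({k:np.round(v,3).tolist() for k,v in o.items()},pinch_z)
s=read_camera('scene');t=read_camera('top');w=read_camera('wrist')
pickle.dump((s,t,w,o),open('c0.pkl','wb'))
for n,c in(('scene0',s),('top0',t)):
    cv2.imwrite(f'pics/{n}.png',cv2.resize(c['color'][:,:,::-1],(784,588),interpolation=cv2.INTER_CUBIC))
    print(n,c['mtx'].tolist(),(-c['R'].T@c['t']).round(3))
print(w['hand_eye'].round(4).tolist(),w['mtx'].tolist())
E
```

```text
pics
{'time_s': 0.0, 'qpos': [-1.053, 0.502, -0.427, 1.551, 0.221, 1.138, -0.21], 'dq': [0.001, 0.0, 0.0, 0.002, 0.001, -0.002, 0.002], 'joint_torque': [0.001, -56.951, -5.816, -28.093, 0.011, 0.012, -0.0], 'tool_pos': [0.164, 0.628, 0.23], 'ee_rot': [[-0.968, 0.252, -0.001], [0.252, 0.968, -0.002], [0.0, -0.002, -1.0]], 'contact_force': [-0.504, -0.477, -0.06], 'ft_torque': [0.02, 0.005, 0.041], 'finger_force': 0.0, 'width': 0.085} 0.0187
scene0 [[515.4839383563838, 0.0, 280.462747329008], [0.0, 515.4839383563838, 209.65283881127135], [0.0, 0.0, 1.0]] [0.972 0.586 0.698]
top0 [[403.10674539837885, 0.0, 277.1146305066236], [0.0, 403.10674539837885, 211.28757546547092], [0.0, 0.0, 1.0]] [0.381 0.054 0.91 ]
[[-0.0011, -0.9528, -0.3037, 0.0776], [1.0, -0.0013, 0.0002, -0.0006], [-0.0006, -0.3037, 0.9528, -0.1408], [0.0, 0.0, 0.0, 1.0]] [[325.19226210127806, 0.0, 277.67744899555197], [0.0, 325.19226210127806, 208.96778955099091], [0.0, 0.0, 1.0]]
```

View pics/scene0.png

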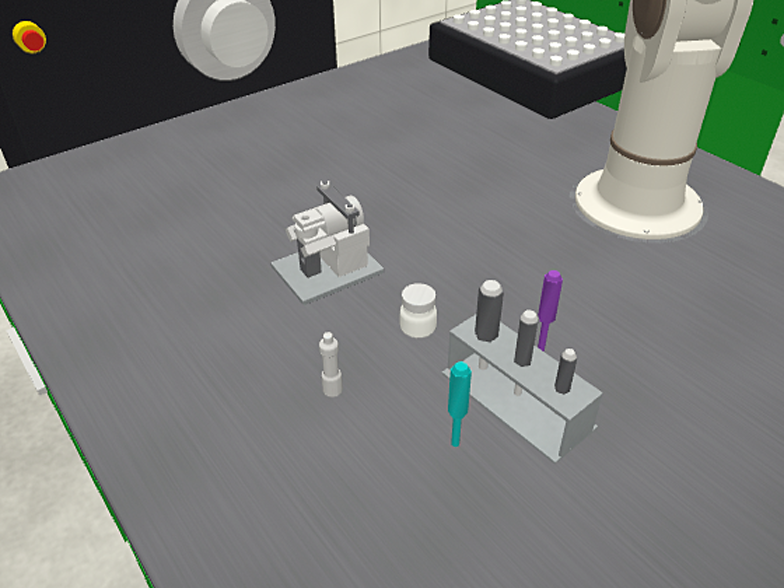

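View pics/top0.png

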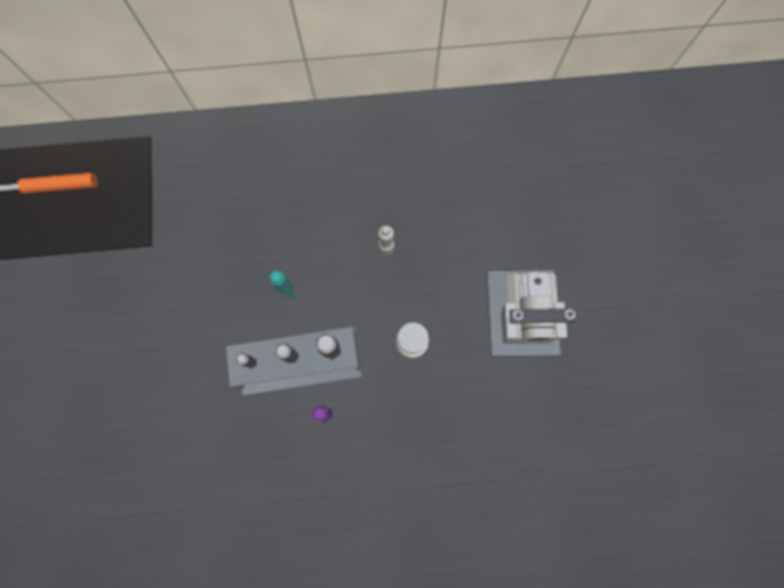

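The scene view shows the rack with stout (489,310), middle (527,340) and slim (566,370) drifts, and the stand at (325,245). In the top view the rack is at (290,357), its middle drift top at (285,351), and the stand at (525,312). Next I'll enlarge these.

```bash
python3 - <<'E'
from h import *
import pickle
s,t,w,o=pickle.load(open('c0.pkl','rb'))
def crop(c,u,v,wd,hh): return cv2.resize(c['color'][v:v+hh,u:u+wd,::-1],(400,300),interpolation=cv2.INTER_CUBIC)
# boxes native
b=[(t,155,215,120,90),(t,330,180,100,75),(s,310,190,130,98),(s,190,120,100,75)]
m=[crop(*x) for x in b]
cv2.imwrite('pics/mos.png',np.vstack([np.hstack(m[:2]),np.hstack(m[2:])]))
k=420/588
for n,u,v,z in [('A',226,347,.072),('B',352,328,.072),('C',358,370,.072),('D',230,386,.072),('dr',285,351,.147),('bore',538,281,.109),('s1',488,271,.012),('s2',492,355,.012),('s3',560,354,.012),('jar',413,337,.06),('purp',322,413,.13),('tq',278,277,.13),('noz',386,231,.098)]:
    print(n,at_z(t,u*k,v*k,z).round(3))
print(proj(t,[0,0,.1])/k,proj(t,[.164,.629,.23])/k,proj(s,[.164,.629,.23])/k)
E
```

```text
A [0.505 0.29  0.072]
B [0.517 0.1   0.072]
C [0.453 0.096 0.072]
D [0.447 0.286 0.072]
dr [0.481 0.189 0.147]
bore [ 0.555 -0.177  0.109]
s1 [ 0.6   -0.126  0.012]
s2 [ 0.463 -0.115  0.012]
s3 [ 0.455 -0.222  0.012]
jar [0.496 0.01  0.06 ]
purp [0.395 0.147 0.13 ]
tq [0.59  0.197 0.13 ]
noz [0.655 0.036 0.098]
[461.2740285 720.688342 ] [-119.13817461  670.25890349] [1142.60070622  356.15645108]
```

View pics/mos.png

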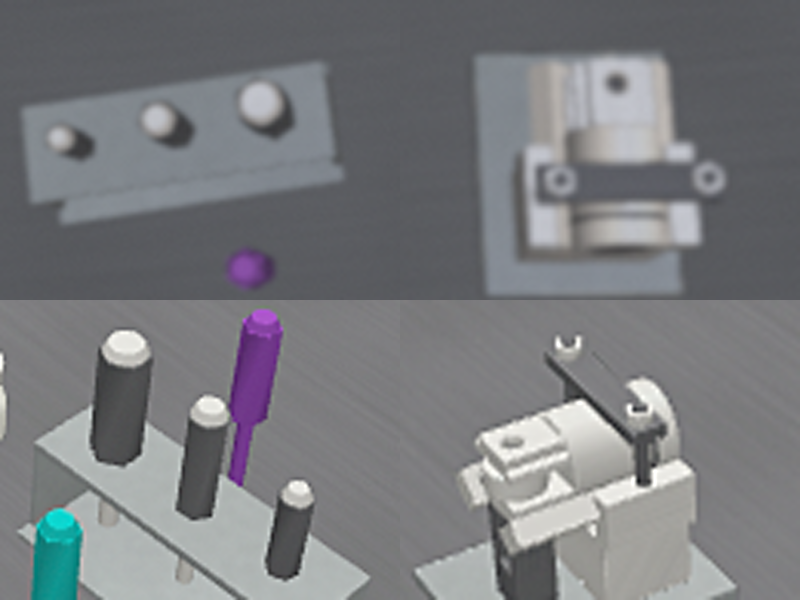

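```bash
python3 - <<'E'
from h import *
import pickle
s,t,w,o=pickle.load(open('c0.pkl','rb'))
def tri(a,b):
    (o1,d1),(o2,d2)=ray(t,*a),ray(s,*b)
    d1/=np.linalg.norm(d1);d2/=np.linalg.norm(d2)
    k=np.linalg.lstsq(np.c_[d1,-d2],o2-o1,rcond=None)[0]
    p,q=o1+k[0]*d1,o2+k[1]*d2
    return ((p+q)/2).round(4),np.linalg.norm(p-q).round(4)
print('drift top',tri((202.8,250.5),(378.3,223)))
print('bore',tri((384.2,200.7),(218.2,155)))
print('stoutmid',at_z(t,155+262*.3,215+102*.3,.152),'slim',at_z(t,155+62*.3,215+137*.3,.132))
E
```

```text
drift top (array([0.4816, 0.1914, 0.1459]), np.float64(0.0016))
bore (array([ 0.5549, -0.177 ,  0.1078]), np.float64(0.0009))
stoutmid [0.4852199  0.13115323 0.152     ] slim [0.47822569 0.25004035 0.132     ]
```

Emit:
{"method": "step_arm", "body": {
  "rows": [
    [0,0,-0.9,0,0,9],
    [0,0,-0.9,0,0,9],
    [0,0,-0.9,0,0,9],
    [0,0,-0.9,0,0,9],
    [0,0,-0.9,0,0,9],
    [0,0,-0.9,0,0,9],
    [0,0,-0.9,0,0,9],
    [0,0,-0.9,0,0,9.4],
    [0,0,0,0,0,0]
  ]
}}

```text
time_s: 1.27
tool_pos: [0.1637, 0.6293, 0.3038]
ee_rot: [[-0.054, 0.999, 0.0], [0.999, 0.054, 0.001], [0.001, 0.0, -1.0]]
contact_force: [0.3, -0.4, -0.1]
width: 0.0857
finger_force: 0.0
```

The triangulated heights (0.146 against 0.147 expected, 0.108 against 0.109) agree with what's given. I'll go above the drift.

Emit:
{"method": "step_arm", "body": {
  "rows": [
    [-4.55,2.92,0.5,0,0,0],
    [-4.55,2.92,0.5,0,0,0],
    [-4.55,2.92,0.5,0,0,0],
    [-4.55,2.92,0.5,0,0,0],
    [-4.55,2.92,0.5,0,0,0],
    [-4.55,2.92,0.5,0,0,0],
    [-4.55,2.92,0.5,0,0,0],
    [-4.55,2.92,0.5,0,0,0],
    [-4.55,2.92,0.5,0,0,0],
    [-4.55,2.92,0.5,0,0,0]
  ]
}}

```text
time_s: 2.52
tool_pos: [0.4797, 0.1883, 0.2527]
ee_rot: [[-0.057, 0.998, -0.0], [0.998, 0.057, -0.0], [-0.0, -0.0, -1.0]]
contact_force: [0.2, 0.6, -0.4]
width: 0.0857
finger_force: 0.0
```

Emit:
{"method": "step_arm", "body": {
  "rows": [
    [0,0,0,0,0,0],
    [0,0,0,0,0,0]
  ]
}}

```text
time_s: 2.78
tool_pos: [0.4787, 0.1902, 0.2527]
ee_rot: [[-0.054, 0.999, -0.001], [0.999, 0.054, -0.0], [0.0, -0.001, -1.0]]
contact_force: [0.8, -0.3, -0.1]
width: 0.0853
finger_force: 0.0
```

```bash
cat >> h.py <<'E'
def wproj(c,o,X):
    R,p=o['ee_rot'],o['tool_pos'];H=c['hand_eye']
    x=np.linalg.inv(H)@np.r_[np.array(R).T@(np.array(X)-p),1];x=x[:3]
    r=np.hypot(x[0],x[1]);th=np.arctan2(r,x[2]);f=c['mtx'][0,0]
    return c['mtx'][:2,2]+f*th*x[:2]/r
def wat_z(c,o,u,v,z):
    K=c['mtx'];d=np.array([u,v])-K[:2,2];r=np.hypot(*d);th=r/K[0,0]
    q=np.r_[np.sin(th)*d/r,np.cos(th)];H=c['hand_eye'];R=np.array(o['ee_rot'])
    dw=R@H[:3,:3]@q;ow=R@H[:3,3]+o['tool_pos'];return ow+dw*(z-ow[2])/dw[2]
E
python3 - <<'E'
from h import *
import pickle
o=get_obs();w=read_camera('wrist');pickle.dump((w,o),open('w1.pkl','wb'))
print(o['tool_pos'])
u,v=wproj(w,o,[.482,.190,.147]);print(u,v)
x0,y0=int(u)-100,int(v)-75
x0=min(max(x0,0),360);y0=min(max(y0,0),270);print(x0,y0)
cv2.imwrite('pics/w1.png',cv2.resize(w['color'][y0:y0+150,x0:x0+200,::-1],(800,600),interpolation=cv2.INTER_CUBIC))
E
```

```text
[0.47867147 0.19015222 0.25274016]
282.18072396561496 207.8198419806118
182 132
```

View pics/w1.png

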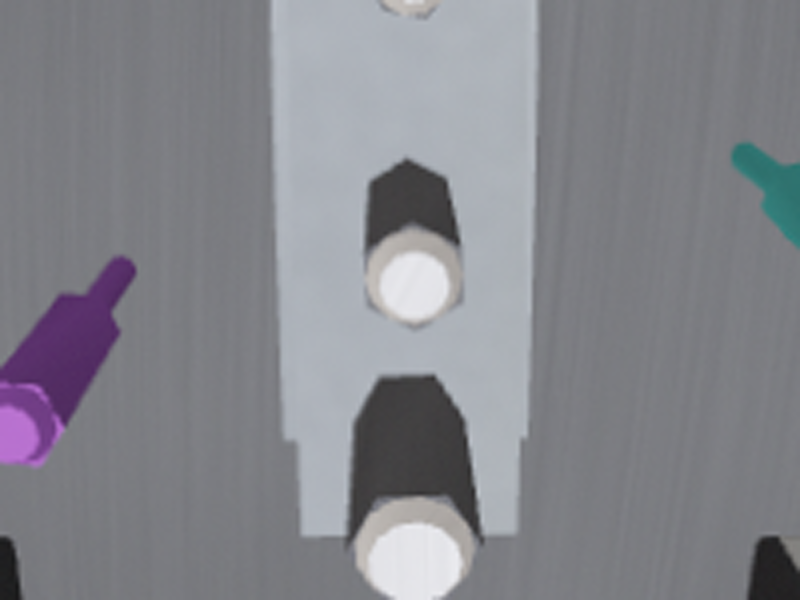

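The wrist crop shows the middle drift's top at (414,287) of the crop, which is native (285.5,203.75). Its hexagon has a corner up at (408,158) and flats facing left and right, so the flats already line up with the jaws.

```bash
python3 - <<'E'
from h import *
import pickle
w,o=pickle.load(open('w1.pkl','rb'))
for n,u,v,z in [('mid',414,287,.147),('stout',415,562,.152),('hexL',370,182,.072),('hexR',446,180,.072),('hexT',408,158,.072),('purple',18,430,.135)]:
    print(n,wat_z(w,o,182+u/4,132+v/4,z).round(4))
R=np.array(o['ee_rot']);p=wat_z(w,o,285.5,203.75,.147)
print('tool shift cm to drift',(R.T@(np.r_[p[:2],.115-pinch_z]-o['tool_pos'])*100).round(2))
E
```

```text
mid [0.4844 0.1935 0.147 ]
stout [0.4882 0.1347 0.152 ]
hexL [0.4747 0.1981 0.072 ]
hexR [0.4938 0.1997 0.072 ]
hexT [0.4839 0.2048 0.072 ]
purple [0.3994 0.1523 0.135 ]
tool shift cm to drift [ 0.3   0.61 15.64]
```

Emit:
{"method": "step_arm", "body": {
  "rows": [
    [0.15,0.3,0,0,0,0],
    [0.15,0.3,1,0,0,0],
    [0,0,4,0,0,0],
    [0,0,4,0,0,0],
    [0,0,3,0,0,0],
    [0,0,2,0,0,0],
    [0,0,1,0,0,0],
    [0,0,0.6,0,0,0],
    [0,0,0,0,0,0],
    [0,0,0,0,0,0]
  ],
  "jaw": 0.65
}}

```text
time_s: 4.08
tool_pos: [0.4857, 0.1935, 0.098]
ee_rot: [[-0.052, 0.999, 0.001], [0.999, 0.052, 0.001], [0.001, 0.001, -1.0]]
contact_force: [0.5, 0.2, 0.2]
width: 0.0553
finger_force: 0.0
```

Emit:
{"method": "step_arm", "body": {
  "rows": [
    [0,0,0,0,0,0],
    [0,0,0,0,0,0],
    [0,0,0,0,0,0],
    [0,0,0,0,0,0],
    [0,0,0,0,0,0],
    [0,0,0,0,0,0]
  ],
  "jaw": 0
}}

```text
time_s: 4.82
tool_pos: [0.4853, 0.1933, 0.0978]
ee_rot: [[-0.052, 0.999, 0.001], [0.999, 0.052, 0.0], [0.0, 0.001, -1.0]]
contact_force: [-1.4, -0.4, 5.6]
width: 0.0191
finger_force: 58.6
```

Gripped at width 19 mm (20 mm flats). Lifting and carrying to the stand.

Emit:
{"method": "step_arm", "body": {
  "rows": [
    [0,0,-1,0,0,0],
    [0,0,-2,0,0,0],
    [0,0,-2.5,0,0,0],
    [0,0,-3,0,0,0],
    [0,0,-3,0,0,0],
    [0,0,-3,0,0,0],
    [0,0,-2,0,0,0],
    [0,0,0,0,0,0]
  ]
}}

```text
time_s: 5.82
tool_pos: [0.4858, 0.1936, 0.2638]
ee_rot: [[-0.052, 0.999, 0.003], [0.999, 0.052, 0.001], [0.001, 0.003, -1.0]]
contact_force: [-0.5, 0.5, -2.3]
width: 0.0191
finger_force: 58.8
```

Emit:
{"method": "step_arm", "body": {
  "rows": [
    [-2,0.3,0,0,0,0],
    [-4.4,0.6,0,0,0,0],
    [-4.8,0.7,0,0,0,0],
    [-5,0.7,0,0,0,0],
    [-5,0.7,0,0,0,0],
    [-5,0.7,0,0,0,0],
    [-5,0.7,0,0,0,0],
    [-4,0.5,0,0,0,0],
    [-2.1,0.2,0,0,0,0],
    [0,0,0,0,0,0]
  ]
}}

```text
time_s: 7.08
tool_pos: [0.5542, -0.1787, 0.2606]
ee_rot: [[-0.048, 0.999, -0.003], [0.999, 0.048, -0.001], [-0.0, -0.003, -1.0]]
contact_force: [-0.8, -0.2, -2.9]
width: 0.0193
finger_force: 58.8
```

Emit:
{"method": "step_arm", "body": {
  "rows": [
    [0,0,0.7,0,0,0],
    [0,0,0.7,0,0,0],
    [0,0,0,0,0,0],
    [0,0,0,0,0,0]
  ]
}}

```text
time_s: 7.58
tool_pos: [0.5556, -0.176, 0.2483]
ee_rot: [[-0.053, 0.999, 0.0], [0.999, 0.053, 0.0], [0.0, 0.0, -1.0]]
contact_force: [0.3, -0.7, -2.7]
width: 0.0188
finger_force: 58.7
```

```bash
python3 - <<'E'
from h import *
import pickle
o=get_obs();w=read_camera('wrist');t=read_camera('top');s=read_camera('scene');pickle.dump((w,o,t,s),open('w2.pkl','wb'))
print(o['tool_pos'],o['contact_force'])
p=o['tool_pos']
print('tip expect',wproj(w,o,[p[0],p[1],p[2]-.0858]),'bore',wproj(w,o,[.555,-.177,.109]))
x0,y0=200,110
cv2.imwrite('pics/w2.png',cv2.resize(w['color'][y0:y0+120,x0:x0+160,::-1],(800,600),interpolation=cv2.INTER_CUBIC))
E
```

```text
[ 0.55563454 -0.17600069  0.2483007 ] [ 0.34859064 -0.74170438 -2.65983967]
tip expect [277.85800589 215.51981996] bore [277.06065756 197.25010651]
```

View pics/w2.png

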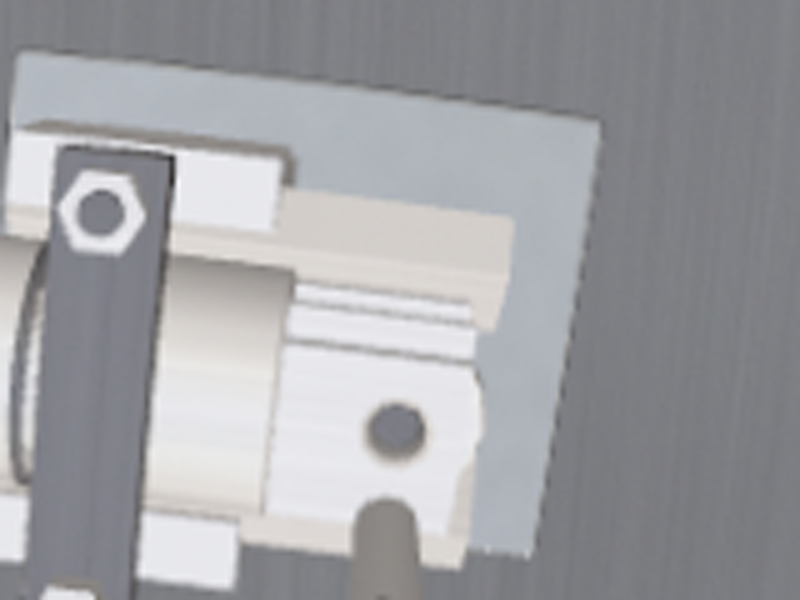

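The bore's mouth is at crop (395,432), native (279.0,196.4). The shank's tip ends at about (386,498) near edge, close to the predicted tip centre at crop (389,527).

```bash
python3 - <<'E'
from h import *
import pickle
w,o,t,s=pickle.load(open('w2.pkl','rb'))
b=wat_z(w,o,279.0,196.4,.109);print('bore wrist',b.round(4))
for du in(1.,): print('mm/px',((wat_z(w,o,280,196.4,.109)-b)*1e3).round(2),((wat_z(w,o,279,197.4,.109)-b)*1e3).round(2))
p=o['tool_pos'];zt=p[2]-.0858
for dx in(-.001,0,.001):
  print([(( wproj(w,o,[p[0]+dx,p[1]+dy,zt])-[200,110])*5).round(0).tolist() for dy in(.0036,)], ((wproj(w,o,[p[0]+dx,p[1]+.0049,zt+.0013])-[200,110])*5).round(0))
R=np.array(o['ee_rot']);print('shift',(R.T@(b-p)*100).round(2))
# stand x axis from plate edge in wrist crop, z=.012
f=lambda u,v:wat_z(w,o,200+u/5,110+v/5,.012)
a,c,d=f(20,52),f(600,122),f(532,556)
print(a.round(4),c.round(4),d.round(4),np.degrees(np.arctan2(*(c-a)[1::-1])).round(1),np.linalg.norm(c-a))
E
```

```text
bore wrist [ 0.5567 -0.1761  0.109 ]
mm/px [0.89 0.05 0.  ] [ 0.05 -0.93  0.  ]
[[384.0, 504.0]] [384. 498.]
[[391.0, 504.0]] [391. 499.]
[[397.0, 505.0]] [398. 499.]
shift [-0.02  0.1  13.93]
[ 0.4664 -0.1151  0.012 ] [ 0.602  -0.1256  0.012 ] [ 0.594  -0.2328  0.012 ] -4.4 0.13605828890621155
```

Emit:
{"method": "step_arm", "body": {
  "rows": [
    [0,0.17,0.8,0,0,0],
    [0,0,1,0,0,0],
    [0,0,1,0,0,0],
    [0,0,0.8,0,0,0],
    [0,0,0.4,0,0,0],
    [0,0,0,0,0,0],
    [0,0,0,0,0,0],
    [0,0,0,0,0,0]
  ]
}}

```text
time_s: 8.72
tool_pos: [0.5575, -0.1766, 0.2087]
ee_rot: [[-0.052, 0.999, 0.001], [0.999, 0.052, -0.0], [-0.0, 0.001, -1.0]]
contact_force: [0.5, -0.2, -1.8]
width: 0.019
finger_force: 58.7
```

```bash
python3 - <<'E'
from h import *
import pickle
o=get_obs();w=read_camera('wrist');pickle.dump((w,o),open('w3.pkl','wb'))
p=o['tool_pos'];print(p,o['contact_force'])
f=lambda X:((wproj(w,o,X)-[240,165])*10).round(0)
zt=p[2]-.0858
print('tip rim',f([p[0],p[1]+.0036,zt]),'tip c',f([p[0],p[1],zt]),'bore',f([.5567,-.1761,.109]))
print('shank L/R 10mm up',f([p[0]-.0049,p[1],zt+.01]),f([p[0]+.0049,p[1],zt+.01]))
cv2.imwrite('pics/w3.png',cv2.resize(w['color'][165:225,240:320,::-1],(800,600),interpolation=cv2.INTER_CUBIC))
E
```

```text
[ 0.55750876 -0.17658154  0.20871299] [ 0.46659209 -0.22086693 -1.75728532]
tip rim [380. 458.] tip c [378. 505.] bore [367. 441.]
shank L/R 10mm up [309. 547.] [447. 554.]
```

View pics/w3.png

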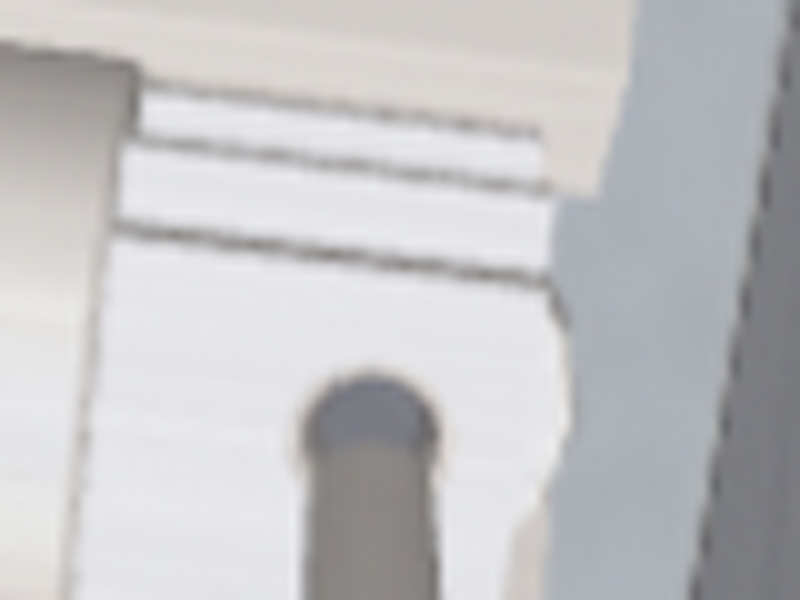

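The mouth is centred at crop x≈370 (297–442), and the shank at x≈371 (303–440), so they're aligned within about 0.3 mm. I'll go down in short, slow calls.

Emit:
{"method": "step_arm", "body": {
  "rows": [
    [0.03,0,0.3,0,0,0],
    [0,0,0.3,0,0,0],
    [0,0,0.3,0,0,0],
    [0,0,0.2,0,0,0],
    [0,0,0.1,0,0,0],
    [0,0,0,0,0,0],
    [0,0,0,0,0,0]
  ]
}}

```text
time_s: 9.65
tool_pos: [0.5573, -0.1762, 0.1964]
ee_rot: [[-0.052, 0.999, 0.0], [0.999, 0.052, -0.0], [-0.0, 0.0, -1.0]]
contact_force: [-0.2, 0.0, -2.6]
width: 0.0193
finger_force: 58.7
```

Emit:
{"method": "step_arm", "body": {
  "rows": [
    [0,0,0.05,0,0,0],
    [0,0,0.05,0,0,0],
    [0,0,0.05,0,0,0],
    [0,0,0.05,0,0,0]
  ]
}}

```text
time_s: 10.15
tool_pos: [0.5572, -0.1762, 0.1942]
ee_rot: [[-0.052, 0.999, -0.0], [0.999, 0.052, 0.0], [0.0, -0.0, -1.0]]
contact_force: [-1.2, -0.0, -1.8]
width: 0.0192
finger_force: 58.7
```

Emit:
{"method": "step_arm", "body": {
  "rows": [
    [0,0,0.05,0,0,0],
    [0,0,0.05,0,0,0],
    [0,0,0.05,0,0,0],
    [0,0,0.05,0,0,0]
  ]
}}

```text
time_s: 10.65
tool_pos: [0.5573, -0.1762, 0.1923]
ee_rot: [[-0.052, 0.999, 0.0], [0.999, 0.052, -0.0], [-0.0, 0.0, -1.0]]
contact_force: [0.1, -0.4, -1.8]
width: 0.0192
finger_force: 58.7
```

Emit:
{"method": "step_arm", "body": {
  "rows": [
    [0,0,0.05,0,0,0],
    [0,0,0.05,0,0,0],
    [0,0,0.05,0,0,0],
    [0,0,0.05,0,0,0]
  ]
}}

```text
time_s: 11.15
tool_pos: [0.5572, -0.1762, 0.1903]
ee_rot: [[-0.052, 0.999, 0.0], [0.999, 0.052, -0.0], [-0.0, 0.0, -1.0]]
contact_force: [0.3, -1.2, -2.1]
width: 0.0193
finger_force: 58.7
```

Emit:
{"method": "step_arm", "body": {
  "rows": [
    [0,0,0.05,0,0,0],
    [0,0,0.05,0,0,0],
    [0,0,0.05,0,0,0],
    [0,0,0.05,0,0,0]
  ]
}}

```text
time_s: 11.65
tool_pos: [0.5574, -0.1763, 0.1889]
ee_rot: [[-0.052, 0.999, 0.001], [0.999, 0.052, -0.0], [-0.0, 0.001, -1.0]]
contact_force: [-1.8, 0.6, 4.7]
width: 0.0193
finger_force: 59.7
```

Emit:
{"method": "step_arm", "body": {
  "rows": [
    [0,0,0.05,0,0,0],
    [0,0,0.05,0,0,0],
    [0,0,0.05,0,0,0],
    [0,0,0.05,0,0,0]
  ]
}}

```text
time_s: 12.15
tool_pos: [0.5575, -0.1763, 0.1875]
ee_rot: [[-0.052, 0.999, 0.001], [0.999, 0.052, 0.0], [0.0, 0.001, -1.0]]
contact_force: [-3.0, 0.3, 7.9]
width: 0.0194
finger_force: 60.1
```

Contact came with the tip 5 mm below the mouth, at about 10 N: the axle is moving.

Emit:
{"method": "step_arm", "body": {
  "rows": [
    [0,0,0.06,0,0,0],
    [0,0,0.07,0,0,0],
    [0,0,0.07,0,0,0],
    [0,0,0.07,0,0,0],
    [0,0,0.07,0,0,0],
    [0,0,0.07,0,0,0],
    [0,0,0.07,0,0,0],
    [0,0,0.07,0,0,0]
  ]
}}

```text
time_s: 13.15
tool_pos: [0.5575, -0.1764, 0.1821]
ee_rot: [[-0.052, 0.999, 0.001], [0.999, 0.052, 0.0], [0.0, 0.001, -1.0]]
contact_force: [-2.2, 0.4, 8.4]
width: 0.0191
finger_force: 60.2
```

Emit:
{"method": "step_arm", "body": {
  "rows": [
    [0,0,0.07,0,0,0],
    [0,0,0.07,0,0,0],
    [0,0,0.07,0,0,0],
    [0,0,0.07,0,0,0],
    [0,0,0.07,0,0,0],
    [0,0,0.07,0,0,0],
    [0,0,0.07,0,0,0],
    [0,0,0.07,0,0,0]
  ]
}}

```text
time_s: 14.15
tool_pos: [0.5575, -0.1763, 0.1765]
ee_rot: [[-0.052, 0.999, 0.001], [0.999, 0.052, 0.0], [0.0, 0.001, -1.0]]
contact_force: [-3.1, 1.2, 8.2]
width: 0.0197
finger_force: 60.2
```

Steady at about 8 N measured, plus the drift's weight. Continuing.

Emit:
{"method": "step_arm", "body": {
  "rows": [
    [0,0,0.07,0,0,0],
    [0,0,0.07,0,0,0],
    [0,0,0.07,0,0,0],
    [0,0,0.07,0,0,0],
    [0,0,0.07,0,0,0],
    [0,0,0.07,0,0,0],
    [0,0,0.07,0,0,0],
    [0,0,0.07,0,0,0],
    [0,0,0.07,0,0,0],
    [0,0,0.07,0,0,0]
  ]
}}

```text
time_s: 15.4
tool_pos: [0.5575, -0.1764, 0.1695]
ee_rot: [[-0.052, 0.999, 0.001], [0.999, 0.052, 0.0], [0.0, 0.001, -1.0]]
contact_force: [-3.0, 0.4, 7.1]
width: 0.0192
finger_force: 60.2
```

Emit:
{"method": "step_arm", "body": {
  "rows": [
    [0,0,0.07,0,0,0],
    [0,0,0.07,0,0,0],
    [0,0,0.07,0,0,0],
    [0,0,0.07,0,0,0],
    [0,0,0.07,0,0,0],
    [0,0,0.07,0,0,0],
    [0,0,0.07,0,0,0],
    [0,0,0.07,0,0,0],
    [0,0,0.07,0,0,0]
  ]
}}

```text
time_s: 16.52
tool_pos: [0.5575, -0.1763, 0.1632]
ee_rot: [[-0.052, 0.999, 0.001], [0.999, 0.052, 0.0], [0.0, 0.001, -1.0]]
contact_force: [-2.7, 0.2, 6.8]
width: 0.0193
finger_force: 60.2
```

Emit:
{"method": "step_arm", "body": {
  "rows": [
    [0,0,0.07,0,0,0],
    [0,0,0.07,0,0,0],
    [0,0,0.07,0,0,0],
    [0,0,0.05,0,0,0],
    [0,0,0.05,0,0,0],
    [0,0,0.05,0,0,0]
  ]
}}

```text
time_s: 17.27
tool_pos: [0.5575, -0.1763, 0.1595]
ee_rot: [[-0.052, 0.999, 0.001], [0.999, 0.052, 0.0], [0.0, 0.001, -1.0]]
contact_force: [-3.2, 0.1, 8.0]
width: 0.0193
finger_force: 60.2
```

Emit:
{"method": "step_arm", "body": {
  "rows": [
    [0,0,0.05,0,0,0],
    [0,0,0.05,0,0,0],
    [0,0,0.05,0,0,0],
    [0,0,0.05,0,0,0],
    [0,0,0.05,0,0,0],
    [0,0,0.05,0,0,0]
  ]
}}

```text
time_s: 18.02
tool_pos: [0.5575, -0.1763, 0.1565]
ee_rot: [[-0.052, 0.999, 0.001], [0.999, 0.052, 0.0], [0.0, 0.001, -1.0]]
contact_force: [-3.1, 0.6, 8.6]
width: 0.0195
finger_force: 60.2
```

Emit:
{"method": "step_arm", "body": {
  "rows": [
    [0,0,0.04,0,0,0],
    [0,0,0.04,0,0,0],
    [0,0,0.04,0,0,0]
  ]
}}

```text
time_s: 18.4
tool_pos: [0.5575, -0.1764, 0.1553]
ee_rot: [[-0.052, 0.999, 0.001], [0.999, 0.052, 0.0], [0.0, 0.001, -1.0]]
contact_force: [-2.9, 0.5, 7.0]
width: 0.019
finger_force: 60.2
```

Emit:
{"method": "step_arm", "body": {
  "rows": [
    [0,0,0.04,0,0,0],
    [0,0,0.03,0,0,0]
  ]
}}

```text
time_s: 18.65
tool_pos: [0.5575, -0.1763, 0.1545]
ee_rot: [[-0.052, 0.999, 0.001], [0.999, 0.052, 0.0], [0.0, 0.001, -1.0]]
contact_force: [-2.0, 0.9, 7.3]
width: 0.0194
finger_force: 60.2
```

Emit:
{"method": "step_arm", "body": {
  "rows": [
    [0,0,0.03,0,0,0],
    [0,0,0.02,0,0,0]
  ]
}}

```text
time_s: 18.9
tool_pos: [0.5575, -0.1763, 0.154]
ee_rot: [[-0.052, 0.999, 0.001], [0.999, 0.052, 0.0], [0.0, 0.001, -1.0]]
contact_force: [-2.2, -0.5, 7.2]
width: 0.0195
finger_force: 60.2
```

Emit:
{"method": "step_arm", "body": {
  "rows": [
    [0,0,0.03,0,0,0]
  ]
}}

```text
time_s: 19.02
tool_pos: [0.5575, -0.1763, 0.1537]
ee_rot: [[-0.052, 0.999, 0.001], [0.999, 0.052, 0.0], [0.0, 0.001, -1.0]]
contact_force: [-2.1, 0.7, 7.3]
width: 0.0192
finger_force: 60.2
```

Emit:
{"method": "step_arm", "body": {
  "rows": [
    [0,0,0.03,0,0,0]
  ]
}}

```text
time_s: 19.15
tool_pos: [0.5575, -0.1764, 0.1536]
ee_rot: [[-0.052, 0.999, 0.001], [0.999, 0.052, 0.0], [0.0, 0.001, -1.0]]
contact_force: [-3.9, 0.4, 9.9]
width: 0.0191
finger_force: 60.4
```

The pose stalled at 0.1536 with the force rising: the axle is on the receiver floor, at 0.037. Drawing the drift out.

Emit:
{"method": "step_arm", "body": {
  "rows": [
    [0,0,-0.2,0,0,0],
    [0,0,-0.4,0,0,0],
    [0,0,-0.8,0,0,0],
    [0,0,-1.2,0,0,0],
    [0,0,-1.4,0,0,0],
    [0,0,-1.8,0,0,0],
    [0,0,-2,0,0,0],
    [0,0,-2,0,0,0],
    [0,0,-1.2,0,0,0],
    [0,0,0,0,0,0]
  ]
}}

```text
time_s: 20.4
tool_pos: [0.5578, -0.1762, 0.2637]
ee_rot: [[-0.053, 0.999, 0.002], [0.999, 0.053, -0.0], [-0.0, 0.002, -1.0]]
contact_force: [0.1, -0.0, -3.1]
width: 0.0194
finger_force: 58.9
```

```bash
python3 - <<'E'
from h import *
import pickle
o=get_obs();w=read_camera('wrist');s=read_camera('scene');pickle.dump((w,o,s),open('w4.pkl','wb'))
p=o['tool_pos'];print(p,o['contact_force'])
f=lambda X:((wproj(w,o,X)-[200,110])*5/2).round(0)
print('tip rim',f([p[0],p[1]+.0049,p[2]-.0845]))
a=cv2.resize(w['color'][110:230,200:360,::-1],(400,300),interpolation=cv2.INTER_CUBIC)
b=cv2.resize(s['color'][100:220,190:350,::-1],(400,300),interpolation=cv2.INTER_CUBIC)
cv2.imwrite('pics/w4.png',np.hstack([a,b]))
R=np.array(o['ee_rot']);print('to rack cm',(R.T@(np.r_[.4853,.1933,p[2]]-p)*100).round(2))
E
```

```text
[ 0.55783398 -0.17621904  0.26370092] [ 7.66294388e-02 -6.36975830e-05 -3.06441826e+00]
tip rim [195. 249.]
to rack cm [ 3.728e+01 -5.300e+00 -2.000e-02]
```

View pics/w4.png

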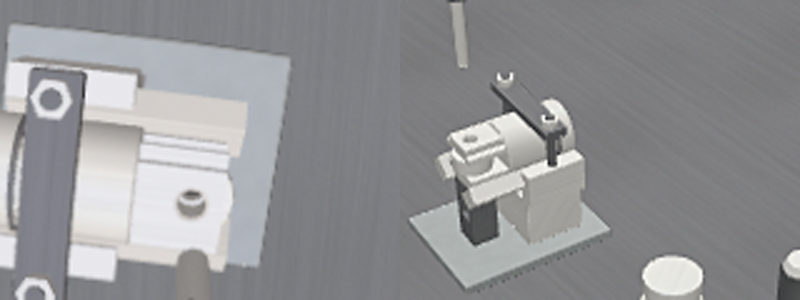

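The bore now shows bright and empty, and the drift tip at (192,247) sits in the grip as before. Going back to the rack.

Emit:
{"method": "step_arm", "body": {
  "rows": [
    [2,-0.3,0,0,0,0],
    [4.4,-0.6,0,0,0,0],
    [4.8,-0.7,0,0,0,0],
    [5,-0.7,0,0,0,0],
    [5,-0.7,0,0,0,0],
    [5,-0.7,0,0,0,0],
    [5,-0.7,0,0,0,0],
    [4,-0.6,0,0,0,0],
    [2.1,-0.3,0,0,0,0],
    [0,0,0,0,0,0]
  ]
}}

```text
time_s: 21.75
tool_pos: [0.4834, 0.1955, 0.2613]
ee_rot: [[-0.057, 0.998, -0.002], [0.998, 0.057, -0.0], [-0.0, -0.002, -1.0]]
contact_force: [-0.4, -0.3, -3.6]
width: 0.0192
finger_force: 58.8
```

Emit:
{"method": "step_arm", "body": {
  "rows": [
    [0,0,2,0,0,0],
    [0,0,3,0,0,0],
    [0,0,2.5,0,0,0],
    [0,0,1.5,0,0,0],
    [0,0,0,0,0,0],
    [0,0,0,0,0,0],
    [0,0,0,0,0,0]
  ]
}}

```text
time_s: 22.62
tool_pos: [0.4856, 0.1938, 0.1734]
ee_rot: [[-0.052, 0.999, 0.002], [0.999, 0.052, 0.001], [0.001, 0.002, -1.0]]
contact_force: [-0.3, 0.6, -1.9]
width: 0.0193
finger_force: 58.9
```

```bash
python3 - <<'E'
from h import *
import pickle
o=get_obs();w=read_camera('wrist');pickle.dump((w,o),open('w5.pkl','wb'))
p=o['tool_pos'];print(p,o['contact_force'])
f=lambda X:((wproj(w,o,X)-[220,150])*20/3).round(0)
print('tip rim',f([p[0],p[1]+.0049,p[2]-.0845]),'hole pred',f([.4843,.1933,.072]))
cv2.imwrite('pics/w5.png',cv2.resize(w['color'][150:240,220:340,::-1],(800,600),interpolation=cv2.INTER_CUBIC))
E
```

```text
[0.48555927 0.19377456 0.17337062] [-0.30401723  0.60686828 -1.86361089]
tip rim [387. 399.] hole pred [373. 398.]
```

View pics/w5.png

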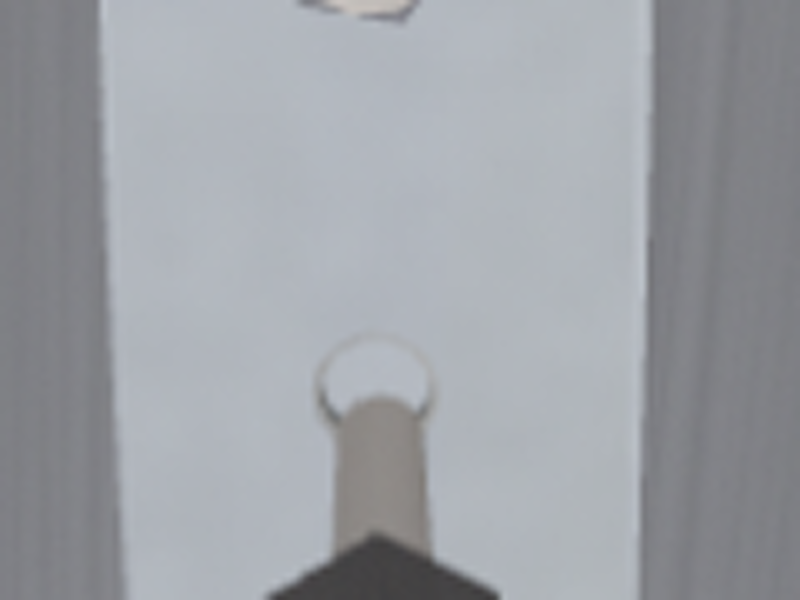

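The hole's rim is centred at crop (376,391). The shank is at x≈381 and its tip end matches in y, so the error is about 0.4 mm against 1.6 mm of clearance. Inserting.

Emit:
{"method": "step_arm", "body": {
  "rows": [
    [0,-0.04,0.5,0,0,0],
    [0,0,0.5,0,0,0],
    [0,0,0.3,0,0,0],
    [0,0,0.15,0,0,0],
    [0,0,0.1,0,0,0],
    [0,0,0.1,0,0,0],
    [0,0,0.1,0,0,0]
  ]
}}

```text
time_s: 23.55
tool_pos: [0.4844, 0.1935, 0.1548]
ee_rot: [[-0.052, 0.999, 0.0], [0.999, 0.052, 0.0], [0.0, 0.0, -1.0]]
contact_force: [0.3, -0.5, -1.8]
width: 0.0189
finger_force: 58.9
```

Emit:
{"method": "step_arm", "body": {
  "rows": [
    [0,0,0.15,0,0,0],
    [0,0,0.15,0,0,0],
    [0,0,0.2,0,0,0],
    [0,0,0.2,0,0,0]
  ]
}}

```text
time_s: 24.05
tool_pos: [0.4843, 0.1935, 0.1476]
ee_rot: [[-0.052, 0.999, -0.0], [0.999, 0.052, -0.0], [-0.0, -0.0, -1.0]]
contact_force: [-0.2, 0.3, -2.5]
width: 0.0191
finger_force: 58.9
```

Emit:
{"method": "step_arm", "body": {
  "rows": [
    [0,0,0.5,0,0,0],
    [0,0,0.7,0,0,0],
    [0,0,0.8,0,0,0],
    [0,0,0.8,0,0,0],
    [0,0,0.8,0,0,0],
    [0,0,0.6,0,0,0],
    [0,0,0.3,0,0,0],
    [0,0,0.15,0,0,0]
  ]
}}

```text
time_s: 25.05
tool_pos: [0.4844, 0.1935, 0.1012]
ee_rot: [[-0.052, 0.999, -0.0], [0.999, 0.052, 0.0], [0.0, -0.0, -1.0]]
contact_force: [-1.3, -0.2, -1.9]
width: 0.0191
finger_force: 58.9
```

Emit:
{"method": "step_arm", "body": {
  "rows": [
    [0,0,0.1,0,0,0],
    [0,0,0.1,0,0,0],
    [0,0,0.05,0,0,0],
    [0,0,0.03,0,0,0],
    [0,0,0,0,0,0]
  ]
}}

```text
time_s: 25.68
tool_pos: [0.4844, 0.1936, 0.0986]
ee_rot: [[-0.052, 0.999, 0.0], [0.999, 0.052, 0.0], [0.0, 0.0, -1.0]]
contact_force: [0.1, -0.5, -3.0]
width: 0.0194
finger_force: 58.9
```

Emit:
{"method": "step_arm", "body": {
  "rows": [
    [0,0,0.03,0,0,0],
    [0,0,0,0,0,0]
  ]
}}

```text
time_s: 25.92
tool_pos: [0.4843, 0.1935, 0.0982]
ee_rot: [[-0.052, 0.999, -0.0], [0.999, 0.052, 0.0], [0.0, -0.0, -1.0]]
contact_force: [0.3, -0.2, -2.1]
width: 0.0192
finger_force: 58.9
```

Emit:
{"method": "step_arm", "body": {
  "rows": [
    [0,0,0.02,0,0,0],
    [0,0,0,0,0,0]
  ]
}}

```text
time_s: 26.18
tool_pos: [0.4843, 0.1935, 0.098]
ee_rot: [[-0.052, 0.999, -0.0], [0.999, 0.052, 0.0], [0.0, -0.0, -1.0]]
contact_force: [0.9, 0.4, -2.4]
width: 0.0191
finger_force: 58.9
```

Emit:
{"method": "step_arm", "body": {
  "rows": [
    [0,0,0.02,0,0,0],
    [0,0,0,0,0,0]
  ]
}}

```text
time_s: 26.42
tool_pos: [0.4844, 0.1935, 0.0979]
ee_rot: [[-0.052, 0.999, -0.0], [0.999, 0.052, 0.0], [0.0, -0.0, -1.0]]
contact_force: [-1.1, -1.1, -0.7]
width: 0.0195
finger_force: 59.0
```

Emit:
{"method": "step_arm", "body": {
  "rows": [
    [0,0,0.02,0,0,0],
    [0,0,0,0,0,0]
  ]
}}

```text
time_s: 26.68
tool_pos: [0.4844, 0.1935, 0.0979]
ee_rot: [[-0.052, 0.999, 0.0], [0.999, 0.052, 0.0], [0.0, 0.0, -1.0]]
contact_force: [-0.1, 1.1, 2.2]
width: 0.019
finger_force: 59.4
```

The shoulder is seated. I'll release, back off and check.

Emit:
{"method": "step_arm", "body": {
  "rows": [
    [0,0,0,0,0,0],
    [0,0,0,0,0,0],
    [0,0,0,0,0,0],
    [0,0,0,0,0,0],
    [0,0,0,0,0,0]
  ],
  "jaw": 0.65
}}

```text
time_s: 27.3
tool_pos: [0.4844, 0.1935, 0.0976]
ee_rot: [[-0.052, 0.999, -0.0], [0.999, 0.052, 0.0], [0.0, -0.0, -1.0]]
contact_force: [0.2, -0.1, -0.4]
width: 0.0556
finger_force: 0.0
```

Emit:
{"method": "step_arm", "body": {
  "rows": [
    [0,0,-0.5,0,0,0],
    [0,0,-1.5,0,0,0],
    [0,0,-3,0,0,0],
    [0,0,-4,0,0,0],
    [0,0,-4,0,0,0],
    [0,0,-3,0,0,0],
    [0,0,0,0,0,0],
    [0,0,0,0,0,0]
  ]
}}

```text
time_s: 28.3
tool_pos: [0.484, 0.1934, 0.2578]
ee_rot: [[-0.052, 0.999, 0.0], [0.999, 0.052, 0.0], [0.0, 0.0, -1.0]]
contact_force: [0.4, -0.7, -0.6]
width: 0.0554
finger_force: 0.0
```

```bash
python3 - <<'E'
from h import *
s=read_camera('scene');w=read_camera('wrist')
a=cv2.resize(w['color'][120:270,180:380,::-1],(400,300),interpolation=cv2.INTER_CUBIC)
b=cv2.resize(s['color'][190:340,280:480,::-1],(400,300),interpolation=cv2.INTER_CUBIC)
cv2.imwrite('pics/w6.png',np.hstack([a,b]))
E
```

```text
(no output)
```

View pics/w6.png

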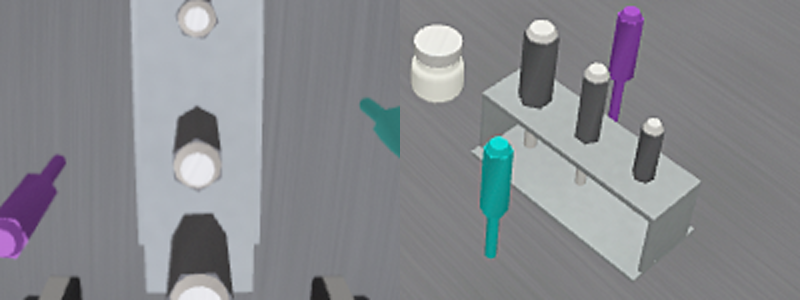

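The drift hangs upright in its hole again, at (197,165) in the wrist crop and (593,103) in the scene crop. Everything else is untouched.

```bash
python3 -c "
from h import *
print(finish_job())"
```

```text
the job is handed in; nothing more can be done
None
```

The axle is pressed out of the lower ear and down to the receiver floor, with about 10–13 N on the drift at each reading (the limit is 30 N); the drift is back in its rack hole, nothing else was moved, and the job was handed in at about 28 s.

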